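# Pull the crucible tray to its fence and load the balance

## Task

Hook your fingertips behind the far lip of the crucible tray and draw it flat along the bench to the aluminium fence near you, squarely between the fence's ears, until its near lip meets both rubber pads. The pads are set differently each time over a range of 25 mm, so feel for them, then press the tray home with about 8 N for about a second, never over 18 N on the pads nor 28 N from the fingers. Then take the blue crucible out of the tray and stand it gently in the middle of the balance's pan, leaving the tray at the fence, the white crucibles in it and everything else where it is.

Things in the scene. Friction and masses are not known exactly. Their poses are not given: they have to be found in the camera images.
- tray: White tray with a blue outward-turned lip, loose on the bench, 0.5 to 0.75 kg. Origin: centre of its underside; x to the far lip (away from the fence), y along its length. Walls 150 (x) by 220 (y) by 37 mm high; 158 by 228 mm over the 4 mm lips. Filled by a tan board (top 24 mm above the bench) with 3 square pockets, 28 wide, 8 deep, at y = -65, 0, 65 mm, a crucible in each.
- tray_far_lip (a point): Middle of the outer edge of the tray's far lip, at its top, 37 mm above the bench. The board leaves no room inside the wall: fingertips go down outside, just beyond the lip, which stands out 4 mm from the wall and is 4 mm thick. The tray slides with several newtons of friction, different each time.
- tray_near_lip (a point): Middle of the outer edge of the tray's near lip, at its top, 37 mm above the bench; this edge meets the rubber pads.
- dock: Aluminium fence fixed to the bench, 276 mm long (y), 42 mm high; x points away from the robot. On it a stop bar with two firm rubber pads, 50 mm wide, centred at y = -75 and 75 mm, 6 to 40 mm above the bench. Origin on the bench, in the plane of the pads' faces when fully in. End ears, 34 mm high, inner sides at y = -130 and 130 mm, reach 41 mm out, then flare to 63 mm: 16 mm play either side.
- dock_face (a point): Middle of the plane where the pads' faces lie when the stop bar is fully in, 35 mm above the bench; axes as the fence's. The bar is clamped 0 to 25 mm farther out (to x) than this; its setting is not reported and must be felt: the tray is home when its near lip presses both pads, somewhere between x = 0 and 25 mm here, with y near 0 and the tray square.
- crucible_blue: Blue glazed crucible, a small open cup, 36 mm high, 23 mm wide at the foot, 33 mm at 12 mm height, 36 mm at the rim, wall 3 mm, 35 g. Stands in one of the tray's pockets, foot 16 mm and rim 52 mm above the bench, 28 mm clear of the board. Origin at the centre of its underside; z up.
- crucible_white1: White glazed crucible, same shape and size as the blue one, also standing in a pocket of the tray's board. Stays there. Origin at the centre of its underside; z up.
- crucible_white2: White glazed crucible, same shape and size as the blue one, also standing in a pocket of the tray's board. Stays there. Origin at the centre of its underside; z up.
- balance: White top-loading laboratory balance, fixed; 250 mm (x) by 180 mm (y), housing 61 mm high, display towards the robot. Origin on the bench below its centre; x points away from the robot. The pan does not give.
- balance_pan (a point): Centre of the top of the balance's round steel pan: 116 mm across, its top 81 mm above the bench.
- wipes_tub: Yellow and white tub of wipes, 96 mm across, 180 mm high, loose, standing. Leave alone. Origin at the centre of its underside.
- tape_roll: Yellow roll of tape lying flat, 100 mm across, 24 mm high, loose. Leave alone. Origin at the centre of its underside.
- jar: Lidded jar, 56 mm across, 70 mm high, loose, standing. Leave alone. Origin at the centre of its underside.
- power_brick: Grey power adapter, 60 by 100 by 32 mm, loose, lying. Leave alone. Origin at the centre of its underside.
- bench_brush: Bench brush with a handle, lying on the bench, loose. Leave alone.
Not all that is in view belongs to the job. Leave any orange look-alike of the crucible_white1 alone.

How it is judged:
By the outcome, as a careful person would: the job done as asked, in the order asked, and still so for the second after the job is handed in, with the robot touching nothing.
It also fails if it takes over 72 s, if anything falls off the work surface, if the arm or the gripper's body presses on something with over 40 N, if the wrist force passes 120 N, or if a joint passes its speed limit or range.

## Robot

A 6-joint arm with a two-finger parallel gripper is mounted at the origin on the work surface. World frame = base frame: x ahead of the robot, y to its left, z up, the work surface at z = 0. Lengths are in m, angles in degrees, forces in N, time in s.
With the tool pointing down it reaches from about 0.4 to 0.825 m from the base axis. Payload 7 kg.
Tool frame: the origin (TCP) lies on the centre line of the jaws, within the pads' length; the fingertips stand 11 mm ahead of it and the grasp point (between the pads) lies 8 mm behind it; z points along the fingers, y is the line along which they close (so a half turn about z gives the same grasp; the last joint's range is limited). The gripper opens to 88 mm and grips with 3 to 60 N. Pads are 19 mm wide; open, the fingers measure 130 mm over their backs; the gripper's body (78 mm by 193 mm) begins 47 mm behind the grasp point.
Start: joints at [-54.368, 20.546, 0.682, 0, -70.136, -16.507], TCP at [0.221, -0.638, 0.238] pointing down, gripper open.
Joint ranges: [-176.03, 176.03], [-82.01, 121.73], [-58.28, 71.71], [-173.87, 95.51], [-174.79, -0.11], [-173.66, 173.66]. Speed limits (degrees/s): [136.94, 136.94, 172.46, 180, 180, 180].

## Interface

Orientations are given as [roll, pitch, yaw] about the fixed x, y, z axes, in that order (R = Rz(yaw) Ry(pitch) Rx(roll)).
In Python, from plant import r, capture, camera_model, job gives the robot as it stands.
- The arm moves only by the tool drive_tool, never from a script. Its argument "increments" is a list that holds one entry, the list of rows, each a list of 5 numbers: the gripper's target within -1 to 1 (fully open at 1, half-way at 0, shut at -1), then the shift along the tool's x, y, z scaled (see below), then the turn about the tool's z scaled (see below). In form: [[[gripper, tx, ty, tz, roll], ...]]. A call has 1 to 5 rows; each row is the pose to reach, as a shift and turn from the pose commanded when the call began, along the tool's axes at that moment, turning the shorter way round; what a row does not reach only later rows make up. The controller multiplies each number of a shift by 120 mm and each number of a turn by 360 degrees. A row lasts 1/8 s, in which the tool goes at most 62.5 mm and 10.7 degrees, less where a joint would pass 70% of its speed; a pose out of reach is approached as far as the arm can. A call with a number of a shift or a turn outside -1 to 1 is refused whole. A call with a gripper value outside its range is refused whole. The fingers move at their own pace and stop on an object; "squeeze" is the grip in N (left out, the last holds). Time passes only in rows, so rows that repeat a pose let the fingers close. It gives the time, the measured TCP pose, the force, the opening and the grip force at its end, in the units of the state.
- r.get_state(): the state, without advancing time (a new reading comes with each control period).
- capture(name): name is "scene" or "side" or "wrist"; returns the picture (384x512x3 uint8, red, green, blue); there is no depth.
- camera_model(name): a dict with "camera_matrix" (3x3 intrinsics, pixels), "k1" (the pictures are not rectified: a ray, as slopes to the right and down, at radius r is drawn at 1 + k1 r^2 times it, then the intrinsics apply), "rvec" (rotation vector, rad) and "tvec" (3), from world to camera coordinates, as OpenCV has them. Camera axes: x right, y down, z forward; pixel columns grow to the right and rows downward; lengths in m; the calibration is good to about 2 mm. A picture is of the moment at which its call begins: read the wrist's pose just before it. camera_model takes no time and is no camera call; for the wrist camera it gives the pose at the moment of the call.
- job.close_job(): hands the job in; it is judged then, once.
The state is a dict: "time_s": time; "joints": joint angles; "qd": joint speeds; "joint_torque": joint torques, N m; "tcp_pos": TCP position; "eef_rot": TCP orientation; "contact_force": force on the tool from outside, world axes, zero at the start; "moment": the same for the moment, N m; "gripper_width": finger opening in m; "gripper_force": force on a finger pad.
Only numpy, scipy, OpenCV 4.12 (cv2) and the standard library are available. Lean on these libraries where they do the work, as an engineer would, in place of code of your own. Each camera call takes 0.05 s, during which the arm holds its last target. There are 200 camera calls.

## Working session

There is one attempt and no reset: what is moved stays moved. The work goes in short steps, Python scripts to look and compute and a tool call to move; the robot and the scene stay as the last step left them, time stands still between calls to the robot, and variables do not carry over. Pictures are saved under pics/ and viewed, at most 10 in all, crops included, and the job is handed in when it is done.

Besides the shell and the picture viewer there is one more tool, called after "Emit:" as name([rows], argument=value, ...), one row to a line, values as JSON. drive_tool: Moves the arm, as the interface text tells. Its arguments: {"type":"object","properties":{"increments":{"type":"array"},"squeeze":{"type":"number"}},"required":["increments"]}

```bash
mkdir -p pics; ls; cat > h.py <<'E'
import numpy as np,cv2
from plant import r,capture,camera_model,job
def snap(n,f):
    m=camera_model(n); im=capture(n); cv2.imwrite('pics/'+f,im[:,:,::-1]); return m,im
def ray(m,uv):
    K=np.array(m["camera_matrix"]);k=m["k1"]
    d=(np.array(uv,float)-K[:2,2])/K[[0,1],[0,1]]
    s=d.copy()
    for _ in range(30): s=d/(1+k*(s@s))
    R=cv2.Rodrigues(np.array(m["rvec"],float))[0];t=np.array(m["tvec"],float).ravel()
    return -R.T@t,R.T@np.array([s[0],s[1],1])
def onz(m,uv,z):
    c,d=ray(m,uv); return c+d*(z-c[2])/d[2]
def proj(m,P):
    K=np.array(m["camera_matrix"])
    return cv2.projectPoints(np.array(P,float).reshape(-1,1,3),np.array(m["rvec"],float),np.array(m["tvec"],float),K,np.array([m["k1"],0,0,0,0.]))[0].reshape(-1,2)
E
python3 - <<'E'
from h import *
import pickle
ms={}
for n in("scene","side","wrist"):
    ms[n],_=snap(n,n+"0.png"); c,d=ray(ms[n],(256,192)); print(n,c,d)
pickle.dump(ms,open('m0.pkl','wb'))
print(r.get_state())
E
```

```text
pics
scene [ 1.09880044 -0.43152212  1.12248118] [-0.40455261  0.36555459 -0.83842279]
side [0.18297211 1.21689205 0.94197595] [ 0.24410625 -0.78542381 -0.56943317]
wrist [ 0.14174645 -0.66491109  0.3833419 ] [ 0.29023276  0.08431778 -0.9533973 ]
{'time_s': 0.15, 'joints': array([-5.43691331e+01,  2.05812954e+01,  6.47286861e-01, -1.23730204e-02,
       -7.01363877e+01, -1.65081769e+01]), 'qd': array([ 0.06985136, -0.09179259,  0.1735029 ,  0.10934565, -0.00327818,
        0.0032967 ]), 'joint_torque': array([ 1.47800118e-03, -5.83277929e+01,  2.93294102e+01,  7.00121373e+00,
        8.83714005e-03, -1.39508729e-04]), 'tcp_pos': array([ 0.2209934 , -0.63743723,  0.23686416]), 'eef_rot': array([ 1.79929200e+02, -8.85114742e-03, -1.60881516e+02]), 'contact_force': array([ 0.03006738,  0.00570648, -0.01846212]), 'moment': array([0.0157482 , 0.02410144, 0.0266613 ]), 'gripper_force': 0.0, 'gripper_width': 0.08747726520168882}
```

View pics/scene0.png

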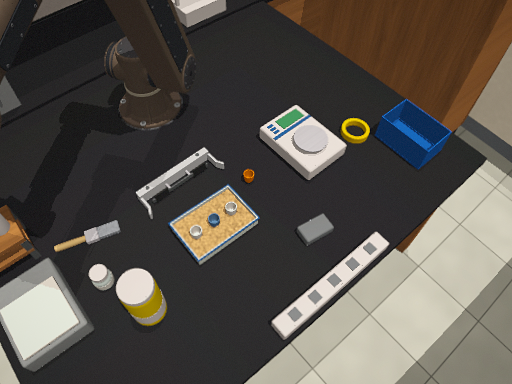

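View pics/side0.png

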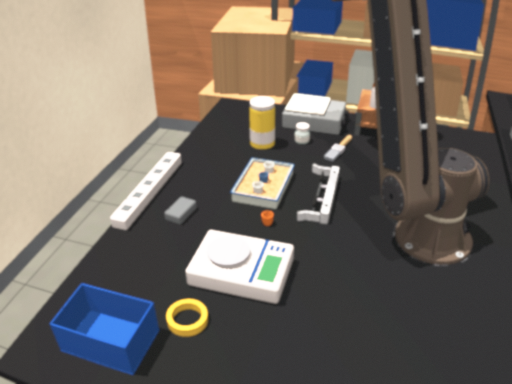

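The scene picture shows the tray at (214,223) with the blue crucible in its middle pocket at (214,220). The fence is at (180,180), the balance at (303,140) and the orange look-alike at (249,176). I'll zoom in for accurate corners.

```bash
python3 - <<'E'
from h import *
im=cv2.imread('pics/scene0.png'); c=im[140:268,128:268]
cv2.imwrite('pics/z1.png',cv2.resize(c,None,fx=4.6,fy=4.6,interpolation=cv2.INTER_CUBIC))
import pickle; m=pickle.load(open('m0.pkl','rb'))
for n,uv,z in[("scene",(310,137),.081),("side",(231,250),.081),("scene",(214,218),.052),("side",(264,175),.052),("scene",(249,174),.036),("scene",(315,229),.032)]: print(n,uv,onz(m[n],uv,z))
E
```

```text
scene (310, 137) [0.54342125 0.3027521  0.081     ]
side (231, 250) [0.53678145 0.30549674 0.081     ]
scene (214, 218) [ 0.57355925 -0.12113792  0.052     ]
side (264, 175) [ 0.56795268 -0.11404423  0.052     ]
scene (249, 174) [0.50696098 0.06952286 0.036     ]
scene (315, 229) [0.786085   0.09549508 0.032     ]
```

View pics/z1.png

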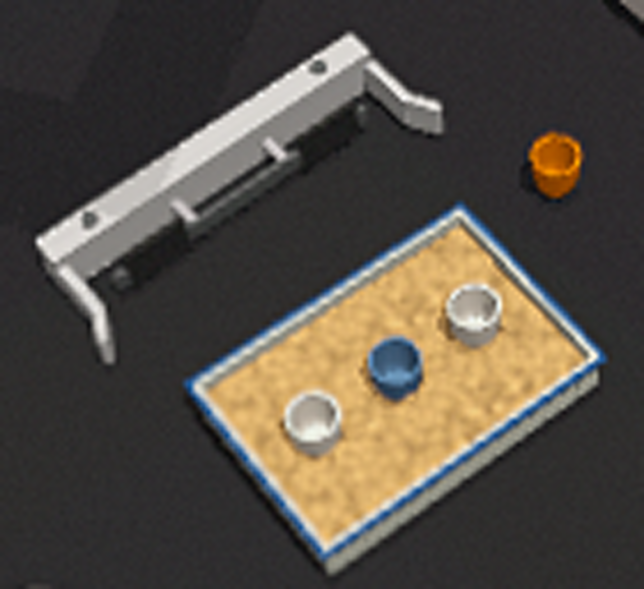

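```bash
cat > a.py <<'E'
from h import *
import pickle; m=pickle.load(open('m0.pkl','rb'))['scene']
def z(p,h): return onz(m,((p[0]+.5)/4.6-.5+128,(p[1]+.5)/4.6-.5+140),h)
T=np.array([z(p,.037) for p in[(461,207),(604,357),(327,558),(188,384)]])
# fit rect: corner order near+y, far+y, far-y, near-y
M=np.array([[-79,114],[79,114],[79,-114],[-79,-114]])/1e3
def fit(M,P):
    c=P.mean(0);mc=M.mean(0);H=(M-mc).T@(P-c);a=np.arctan2(H[0,1]-H[1,0],H[0,0]+H[1,1])
    R=np.array([[np.cos(a),-np.sin(a)],[np.sin(a),np.cos(a)]]);t=c-R@mc;return t,np.degrees(a),((M@R.T+t)-P)*1e3
print('tray',*fit(M,T[:,:2]))
for n,p,h in[('back-',(38,243),.042),('back+',(350,35),.042),('front-',(55,265),.042),('front+',(370,60),.042),('tip-',(112,355),.034),('tip+',(440,112),.034),('elb-',(100,312),.034),('elb+',(408,97),.034),('blue',(395,360),.052),('w1',(474,308),.052),('w2',(314,415),.052)]: print(n,z(p,h))
E
python3 a.py
```

```text
tray [ 0.57271444 -0.12191203] -0.38379859748330747 [[-2.27517273  2.14214663]
 [ 2.28536926  1.68426705]
 [ 0.63865702 -1.72612776]
 [-0.64885355 -2.10028592]]
back- [ 0.33960503 -0.25343098  0.042     ]
back+ [0.32771782 0.01923457 0.042     ]
front- [ 0.36237404 -0.25364912  0.042     ]
front+ [0.35589845 0.01670133 0.042     ]
tip- [ 0.44174368 -0.25981033  0.034     ]
tip+ [0.42062322 0.03063852 0.034     ]
elb- [ 0.4084145  -0.24827915  0.034     ]
elb+ [0.39525043 0.02102226 0.034     ]
blue [ 0.57221822 -0.12207288  0.052     ]
w1 [ 0.57380304 -0.05819007  0.052     ]
w2 [ 0.571637   -0.18614966  0.052     ]
```

Emit:
drive_tool([
  [[1, -0.35, 0.35, -0.2, 0.02], [1, -0.7, 0.7, -0.4, 0.04], [1, -1, 1, -0.5, 0.054]],
])

```text
time_s: 0.52
tcp_pos: [0.2958, -0.4837, 0.2985]
eef_rot: [-180.0, 0.0, 179.5]
contact_force: [0.5, 0.7, 0.4]
gripper_width: 0.0874
gripper_force: 0.0
```

Now tool x = −world x and tool y = +world y.

Emit:
drive_tool([
  [[1, -0.33, 0.4, 0, 0], [1, -0.66, 0.8, 0, 0], [1, -0.9, 1, 0, 0]],
])

```text
time_s: 0.9
tcp_pos: [0.405, -0.3633, 0.2979]
eef_rot: [-180.0, 0.0, 179.8]
contact_force: [0.5, -1.0, -0.1]
gripper_width: 0.0873
gripper_force: 0.0
```

Emit:
drive_tool([
  [[1, -0.3, 0.45, 0, 0], [1, -0.5, 0.9, 0, 0], [1, -0.8, 1, 0, 0]],
])

```text
time_s: 1.27
tcp_pos: [0.501, -0.2433, 0.2984]
eef_rot: [180.0, 0.1, 179.8]
contact_force: [0.7, -0.4, 1.0]
gripper_width: 0.0876
gripper_force: 0.0
```

Emit:
drive_tool([
  [[1, 0, 0.5, 0, 0], [1, 0, 1, 0, 0], [1, 0, 1, 0, 0], [1, 0, 1, 0, 0]],
])

```text
time_s: 1.78
tcp_pos: [0.5012, -0.1259, 0.2976]
eef_rot: [-180.0, 0.0, 179.8]
contact_force: [-0.2, -0.3, -0.2]
gripper_width: 0.0874
gripper_force: 0.0
```

```bash
python3 - <<'E'
from h import *
import pickle
m,im=snap("wrist","w1.png"); pickle.dump(m,open('mw1.pkl','wb'))
cv2.imwrite('pics/w1b.png',cv2.resize(im[:,:,::-1],(800,600),interpolation=cv2.INTER_CUBIC))
print(r.get_state()['tcp_pos'],r.get_state()['eef_rot'],r.get_state()['qd'])
E
```

```text
[ 0.50109293 -0.12653242  0.29752424] [-1.79994696e+02 -9.40431227e-03  1.79683220e+02] [-1.24741694  0.20791327  0.05908249  0.03521333  0.02291212 -0.09967418]
```

View pics/w1b.png

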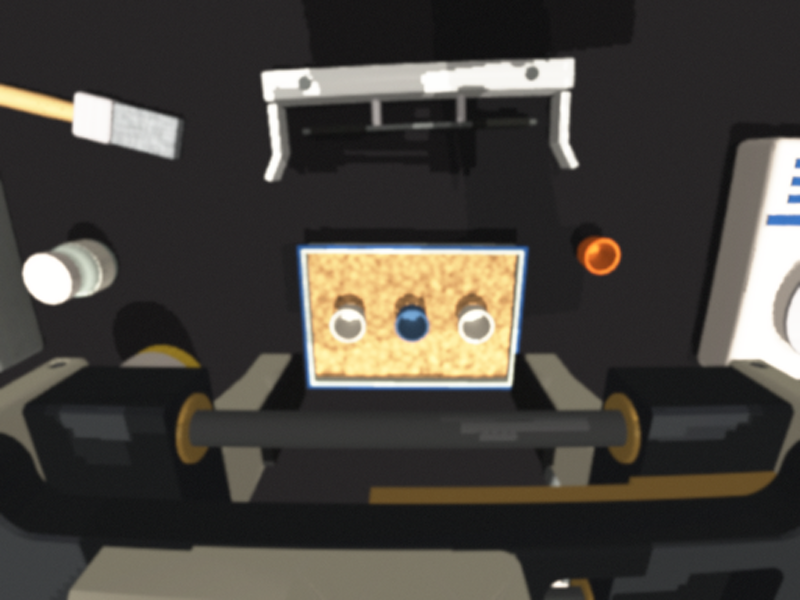

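The view shows the tray's lip corners at (300,247), (527,247), (514,388) and (308,388). The fence's top runs from (263,72) to (574,59), with ear tips at (270,180) and (573,167). The blue crucible is in the middle pocket at (412,323).

```bash
cat > b.py <<'E'
from h import *
from a import fit,M
import pickle; m=pickle.load(open('mw1.pkl','rb'))
def z(p,h): return onz(m,((p[0]+.5)*.64-.5,(p[1]+.5)*.64-.5),h)
print('---')
T=np.array([z(p,.037) for p in[(527,247),(514,388.5),(308,388),(300,247)]])
print('tray',*fit(M,T[:,:2]))
for n,p,h in[('back-',(263,72),.042),('back+',(574,59),.042),('front-',(265,101),.042),('front+',(575,87),.042),('tip-o',(265,180),.034),('tip-i',(277,180),.034),('tip+o',(577,166),.034),('tip+i',(567,167),.034),('elb-i',(288,155),.034),('elb+i',(553,143),.034),('rubberL',(307,131),.04),('rubberR',(533,122),.04),('blue',(412,323),.052)]: print(n,z(p,h))
E
python3 b.py|sed 1,/---/d
```

```text
tray [ 0.56941521 -0.12139423] -0.5875956326148275 [[ 0.1160421   1.29222856]
 [ 0.7522898   0.98924121]
 [ 0.28861009  0.21935464]
 [-1.15694199 -2.50082441]]
back- [ 0.33338108 -0.25224105  0.042     ]
back+ [0.32365212 0.0206303  0.042     ]
front- [ 0.35729428 -0.25252727  0.042     ]
front+ [0.34649638 0.02355749 0.042     ]
tip-o [ 0.42605391 -0.26154944  0.034     ]
tip-i [ 0.42623515 -0.24998088  0.034     ]
tip+o [0.41428362 0.03515718 0.034     ]
tip+i [0.41529097 0.02559919 0.034     ]
elb-i [ 0.40365125 -0.23756111  0.034     ]
elb+i [0.39380611 0.01026512 0.034     ]
rubberL [ 0.38320362 -0.216858    0.04      ]
rubberR [ 0.37616849 -0.01161915  0.04      ]
blue [ 0.56526595 -0.12184064  0.052     ]
```

Emit:
drive_tool([
  [[1, -0.5, 0.02, 0, 0], [1, -1, 0.03, 0, 0]],
])

```text
time_s: 2.08
tcp_pos: [0.6224, -0.125, 0.2983]
eef_rot: [-180.0, 0.1, 179.6]
contact_force: [0.7, 0.1, 0.4]
gripper_width: 0.0876
gripper_force: 0.0
```

Emit:
drive_tool([
  [[1, -0.46, 0.01, 0, 0], [1, -0.46, 0.01, 0.3, 0], [1, -0.46, 0.01, 0.7, 0], [1, -0.46, 0.01, 1, 0]],
])

```text
time_s: 2.58
tcp_pos: [0.6755, -0.1245, 0.1746]
eef_rot: [-180.0, -0.1, 179.5]
contact_force: [1.4, -0.8, 0.1]
gripper_width: 0.0877
gripper_force: 0.0
```

Emit:
drive_tool([
  [[1, 0, 0, 0.4, 0], [1, 0, 0, 0.8, 0], [1, 0, 0, 0.95, 0], [1, 0, 0, 0.95, 0]],
])

```text
time_s: 3.08
tcp_pos: [0.6759, -0.1236, 0.0626]
eef_rot: [-180.0, -0.1, 179.6]
contact_force: [-0.0, 0.1, -0.3]
gripper_width: 0.0877
gripper_force: 0.0
```

Emit:
drive_tool([
  [[1, 0, 0.02, 0.15, 0], [1, 0, 0.02, 0.28, 0], [1, 0, 0.02, 0.34, 0], [1, 0, 0.02, 0.34, 0]],
])

```text
time_s: 3.58
tcp_pos: [0.6761, -0.1199, 0.0222]
eef_rot: [-180.0, -0.1, 179.7]
contact_force: [-0.8, 0.5, -0.0]
gripper_width: 0.0878
gripper_force: 0.0
```

Emit:
drive_tool([
  [[1, 0.02, 0, 0, 0], [1, 0.04, 0, 0, 0], [1, 0.06, 0, 0, 0], [1, 0.08, 0, 0, 0], [1, 0.1, 0, 0, 0]],
])

```text
time_s: 4.2
tcp_pos: [0.6642, -0.1199, 0.0229]
eef_rot: [-180.0, 0.0, 179.7]
contact_force: [0.6, 0.0, -0.2]
gripper_width: 0.0875
gripper_force: 0.0
```

Emit:
drive_tool([
  [[1, 0.02, 0, 0, 0], [1, 0.04, 0, 0, 0], [1, 0.06, 0, 0, 0], [1, 0.08, 0, 0, 0], [1, 0.1, 0, 0, 0]],
])

```text
time_s: 4.82
tcp_pos: [0.6527, -0.1197, 0.0229]
eef_rot: [-180.0, 0.0, 179.7]
contact_force: [3.1, -0.3, -1.2]
gripper_width: 0.0878
gripper_force: 1.9
```

Emit:
drive_tool([
  [[1, 0.06, 0.008, 0, -0.001], [1, 0.12, 0.02, 0, -0.002], [1, 0.18, 0.035, 0, -0.003], [1, 0.24, 0.05, 0, -0.004], [1, 0.3, 0.065, 0, -0.005]],
])

```text
time_s: 5.45
tcp_pos: [0.616, -0.1117, 0.0229]
eef_rot: [-180.0, 0.0, -178.5]
contact_force: [3.9, -0.5, -0.9]
gripper_width: 0.0875
gripper_force: 2.0
```

Emit:
drive_tool([
  [[1, 0.06, 0.01, 0, -0.001], [1, 0.12, 0.02, 0, -0.002], [1, 0.17, 0.03, 0, -0.002], [1, 0.21, 0.035, 0, -0.002], [1, 0.23, 0.04, 0, -0.002]],
])

```text
time_s: 6.08
tcp_pos: [0.5885, -0.1077, 0.0229]
eef_rot: [-180.0, 0.0, -177.8]
contact_force: [4.1, -1.4, -1.0]
gripper_width: 0.0874
gripper_force: 2.2
```

```bash
python3 - <<'E'
from h import *
import pickle
s=r.get_state();print(s['tcp_pos'],s['eef_rot'],s['contact_force'])
m,im=snap("wrist","w2.png"); pickle.dump(m,open('mw2.pkl','wb'))
m2,im2=snap("scene","s2.png")
a=cv2.resize(im2[140:268,128:288],(640,512),interpolation=cv2.INTER_CUBIC)
cv2.imwrite('pics/s2z.png',a[:,:,::-1])
E
```

```text
[ 0.58852866 -0.10772767  0.02285548] [-1.79996165e+02  5.77321363e-03 -1.77788751e+02] [ 4.05375788 -1.36345767 -0.99300145]
```

View pics/w2.png

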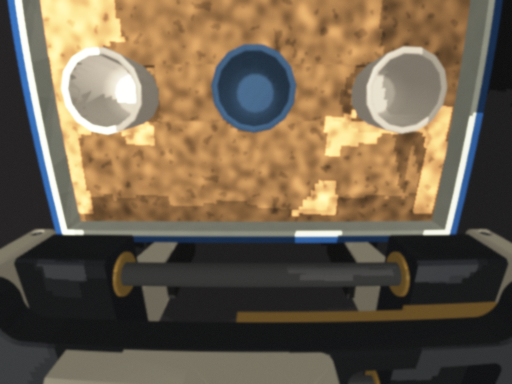

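The wrist view shows the tray following squarely: rim centres are at (254,87), (108,90) and (402,89), and the far-lip edges at about (58,237) and (458,241).

```bash
python3 - <<'E'
from h import *
import pickle; m=pickle.load(open('mw2.pkl','rb'))
for n,p,h in [('blue',(254,87),.052),('w-',(104,90),.052),('w+',(406,89),.052),('farL',(56,237),.037),('farR',(460,241),.037),('eL',(15,30),.037),('eR',(497,30),.037),('bluefloor',(253,93),.02)]: print(n,onz(m,p,h))
E
```

```text
blue [ 0.49650033 -0.11419414  0.052     ]
w- [ 0.49922393 -0.17749496  0.052     ]
w+ [ 0.49411863 -0.05032966  0.052     ]
farL [ 0.57795746 -0.2254073   0.037     ]
farR [0.57178014 0.00599626 0.037     ]
eL [ 0.47150993 -0.22733424  0.037     ]
eR [ 0.46329138 -0.00245192  0.037     ]
bluefloor [ 0.49729258 -0.11543988  0.02      ]
```

Emit:
drive_tool([
  [[1, 0.06, 0.012, 0, 0], [1, 0.12, 0.024, 0, 0], [1, 0.17, 0.034, 0, 0], [1, 0.21, 0.042, 0, 0], [1, 0.23, 0.046, 0, 0]],
])

```text
time_s: 6.8
tcp_pos: [0.5608, -0.1032, 0.0229]
eef_rot: [180.0, 0.0, -177.8]
contact_force: [5.2, -0.3, -0.4]
gripper_width: 0.0874
gripper_force: 2.4
```

Emit:
drive_tool([
  [[1, 0.005, 0, 0, 0], [1, 0.01, 0, 0, 0], [1, 0.015, 0, 0, 0], [1, 0.015, 0, 0, 0]],
])

```text
time_s: 7.3
tcp_pos: [0.5595, -0.1032, 0.0229]
eef_rot: [180.0, 0.0, -177.8]
contact_force: [4.7, 0.1, -0.0]
gripper_width: 0.0881
gripper_force: 2.5
```

Emit:
drive_tool([
  [[1, 0.005, 0, 0, 0], [1, 0.01, 0, 0, 0], [1, 0.015, 0, 0, 0], [1, 0.015, 0, 0, 0]],
])

```text
time_s: 7.8
tcp_pos: [0.5577, -0.1033, 0.0229]
eef_rot: [180.0, 0.0, -177.8]
contact_force: [4.7, 0.3, 1.6]
gripper_width: 0.0874
gripper_force: 2.5
```

```bash
cat > c.py <<'E'
from h import *
s=r.get_state();m=camera_model('wrist');im=capture('wrist')
hsv=cv2.cvtColor(im,cv2.COLOR_RGB2HSV)
mask=cv2.inRange(hsv,(98,90,30),(120,255,255))
n,l,st,c=cv2.connectedComponentsWithStats(mask)
for i in range(1,n):
    if st[i,4]>150: print(st[i],c[i],onz(m,c[i],.045))
# tan board edges in rows
tan=cv2.inRange(hsv,(10,60,60),(28,255,255))
for row in(20,150,180):
    x=np.where(mask[row]>0)[0]; print(row,x.min(),x.max(),onz(m,(x.min(),row),.037),onz(m,(x.max()+1,row),.037))
print(s['tcp_pos'])
E
python3 c.py
```

```text
[   8    0   54  236 1712] [ 31.19801402 114.59345794] [ 0.47921213 -0.21414444  0.045     ]
[ 451    0   51  236 1711] [478.55113968 116.47516072] [ 0.47232716 -0.00458706  0.045     ]
[ 213   46   82   85 5477] [253.43691802  87.62552492] [ 0.46546753 -0.11013555  0.045     ]
[ 133  237  257    7 1524] [261.22703412 239.53543307] [ 0.53907407 -0.10389515  0.045     ]
20 9 500 [ 0.4362332  -0.22528148  0.037     ] [0.42801347 0.00309521 0.037     ]
150 35 476 [ 0.49737319 -0.2225512   0.037     ] [0.48886368 0.00564031 0.037     ]
180 42 469 [ 0.5134308  -0.22194988  0.037     ] [0.50489033 0.00610637 0.037     ]
[ 0.55771073 -0.10327665  0.02285474]
```

Emit:
drive_tool([
  [[1, 0.006, 0, 0, 0], [1, 0.012, 0, 0, 0], [1, 0.018, 0, 0, 0], [1, 0.018, 0, 0, 0]],
])

```text
time_s: 8.35
tcp_pos: [0.5556, -0.1033, 0.0229]
eef_rot: [180.0, 0.0, -177.8]
contact_force: [5.1, 0.3, 1.2]
gripper_width: 0.0876
gripper_force: 2.5
```

Emit:
drive_tool([
  [[1, 0.005, 0, 0, 0], [1, 0.01, 0, 0, 0], [1, 0.012, 0, 0, 0], [1, 0.012, 0, 0, 0]],
])

```text
time_s: 8.85
tcp_pos: [0.5542, -0.1034, 0.0229]
eef_rot: [180.0, 0.0, -177.8]
contact_force: [5.2, -1.0, 1.0]
gripper_width: 0.0877
gripper_force: 2.5
```

Emit:
drive_tool([
  [[1, 0.005, 0, 0, 0], [1, 0.01, 0, 0, 0], [1, 0.012, 0, 0, 0], [1, 0.012, 0, 0, 0]],
])

```text
time_s: 9.35
tcp_pos: [0.5527, -0.1035, 0.0229]
eef_rot: [180.0, 0.0, -177.8]
contact_force: [6.1, 0.8, 0.0]
gripper_width: 0.0876
gripper_force: 2.5
```

Emit:
drive_tool([
  [[1, 0.004, 0, 0, 0], [1, 0.008, 0, 0, 0], [1, 0.008, 0, 0, 0]],
])

```text
time_s: 9.72
tcp_pos: [0.5523, -0.1035, 0.0229]
eef_rot: [180.0, 0.1, -177.8]
contact_force: [6.8, -0.4, -0.9]
gripper_width: 0.0878
gripper_force: 3.2
```

Emit:
drive_tool([
  [[1, 0.004, 0, 0, 0], [1, 0.008, 0, 0, 0], [1, 0.008, 0, 0, 0]],
])

```text
time_s: 10.1
tcp_pos: [0.5521, -0.1036, 0.023]
eef_rot: [180.0, 0.2, -177.8]
contact_force: [8.2, -1.7, -2.7]
gripper_width: 0.0876
gripper_force: 4.5
```

Emit:
drive_tool([
  [[1, 0.006, 0, 0, 0], [1, 0.012, 0, 0, 0], [1, 0.012, 0, 0, 0]],
])

```text
time_s: 10.48
tcp_pos: [0.5521, -0.1035, 0.0234]
eef_rot: [180.0, 0.3, -177.8]
contact_force: [12.1, -1.6, -3.2]
gripper_width: 0.0875
gripper_force: 5.9
```

Emit:
drive_tool([
  [[1, 0.003, 0, 0, 0], [1, 0.003, 0, 0, 0], [1, 0.003, 0, 0, 0], [1, 0.003, 0, 0, 0], [1, 0.003, 0, 0, 0]],
])

```text
time_s: 11.1
tcp_pos: [0.5521, -0.1035, 0.0235]
eef_rot: [180.0, 0.3, -177.8]
contact_force: [12.6, -2.7, -3.7]
gripper_width: 0.0872
gripper_force: 6.2
```

Emit:
drive_tool([
  [[1, 0, 0, 0, 0], [1, 0, 0, 0, 0], [1, 0, 0, 0, 0], [1, 0, 0, 0, 0], [1, 0, 0, 0, 0]],
])

```text
time_s: 11.72
tcp_pos: [0.5521, -0.1035, 0.0235]
eef_rot: [180.0, 0.3, -177.8]
contact_force: [12.2, -1.9, -4.0]
gripper_width: 0.0875
gripper_force: 6.2
```

```bash
python3 c.py
```

```text
[   8    0   54  236 1699] [ 31.3343143  115.48969982] [ 0.47392292 -0.2146232   0.045     ]
[ 450    0   53  236 1703] [478.51438638 117.20317087] [ 0.46685304 -0.00461356  0.045     ]
[ 213   46   82   86 5485] [253.48568824  87.94749316] [ 0.45983406 -0.11039204  0.045     ]
[ 133  237  257    8 1488] [260.57258065 239.69422043] [ 0.53372013 -0.10446468  0.045     ]
20 10 499 [ 0.43059802 -0.22503386  0.037     ] [0.42232099 0.00226727 0.037     ]
150 35 476 [ 0.4917681  -0.22309701  0.037     ] [0.48313679 0.00563583 0.037     ]
180 42 469 [ 0.50789122 -0.22256348  0.037     ] [0.49922129 0.00618451 0.037     ]
[ 0.55210271 -0.10349696  0.02351876]
```

```bash
python3 -c "
from h import *
s=r.get_state();print(s['moment'],s['contact_force'],s['eef_rot'],s['tcp_pos'])"
```

```text
[-0.77907809 -4.4603093  -0.21477509] [13.08766282 -1.53202564 -3.1102573 ] [ 179.99635484    0.34690114 -177.77260299] [ 0.55212583 -0.10349868  0.02352353]
```

Emit:
drive_tool([
  [[1, 0, 0, 0, 0.0005], [1, 0.002, 0, 0, 0.0007], [1, 0.002, 0, 0, 0.0007], [1, 0.002, 0, 0, 0.0007], [1, 0.002, 0, 0, 0.0007]],
])

```text
time_s: 12.4
tcp_pos: [0.5521, -0.1036, 0.0236]
eef_rot: [-180.0, 0.4, -177.9]
contact_force: [12.5, -1.5, -3.2]
gripper_width: 0.0876
gripper_force: 6.4
```

```bash
python3 -c "
from h import *
s=r.get_state();print(s['moment'],s['contact_force'],s['eef_rot'],s['tcp_pos'])"
```

```text
[-0.96378809 -4.61944308  0.39233331] [12.52057465 -1.54494921 -3.23712632] [-179.98140668    0.35768482 -177.94487422] [ 0.55209056 -0.10359064  0.02361827]
```

Emit:
drive_tool([
  [[1, 0.001, 0, 0, -0.0004], [1, 0.001, 0, 0, -0.0004], [1, 0.001, 0, 0, -0.0004], [1, 0.001, 0, 0, -0.0004], [1, 0.001, 0, 0, -0.0004]],
])

```text
time_s: 13.02
tcp_pos: [0.5521, -0.1035, 0.0236]
eef_rot: [-180.0, 0.4, -177.8]
contact_force: [14.0, -2.3, -3.6]
gripper_width: 0.0878
gripper_force: 6.5
```

Emit:
drive_tool([
  [[1, 0, 0, 0, 0], [1, 0, 0, 0, 0], [1, 0, 0, 0, 0], [1, 0, 0, 0, 0], [1, 0, 0, 0, 0]],
])

```text
time_s: 13.65
tcp_pos: [0.5521, -0.1035, 0.0237]
eef_rot: [-180.0, 0.4, -177.8]
contact_force: [12.8, -3.6, -3.0]
gripper_width: 0.0874
gripper_force: 6.5
```

```bash
python3 -c "
from h import *
s=r.get_state();print(s['moment'],s['contact_force'],s['eef_rot'],s['tcp_pos'])"
```

```text
[-0.89925475 -4.71306532  0.09112398] [12.84993021 -3.58057164 -2.95346765] [-179.99206967    0.37572742 -177.84148194] [ 0.55210749 -0.10354136  0.02365314]
```

Emit:
drive_tool([
  [[1, -0.02, 0, 0, 0], [1, -0.04, 0, 0, 0], [1, -0.08, 0, 0, 0], [1, -0.13, 0, 0, 0], [1, -0.18, 0, 0, 0]],
])

```text
time_s: 14.28
tcp_pos: [0.5697, -0.103, 0.0225]
eef_rot: [180.0, -0.1, -177.9]
contact_force: [-0.1, 0.2, -0.6]
gripper_width: 0.0876
gripper_force: 0.0
```

Emit:
drive_tool([
  [[1, 0, 0, 0, 0], [1, 0, 0, -0.3, 0], [1, 0, 0, -0.7, 0], [1, 0, 0, -1, 0], [1, 0, 0, -1, 0]],
])

```text
time_s: 14.9
tcp_pos: [0.5714, -0.1029, 0.1461]
eef_rot: [180.0, 0.3, -177.9]
contact_force: [-0.4, 0.6, -0.1]
gripper_width: 0.0873
gripper_force: 0.0
```

```bash
python3 - <<'E'
from h import *
s=r.get_state();print(s['joints'],s['tcp_pos'],s['eef_rot'])
import pickle
m,im=snap("wrist","w3.png"); pickle.dump(m,open('mw3.pkl','wb'))
cv2.imwrite('pics/w3b.png',cv2.resize(im[:,:,::-1],(800,600),interpolation=cv2.INTER_CUBIC))
E
```

```text
[ 9.10272631e+00  1.59122759e+01 -1.88484707e+01  3.31558920e-02
 -5.49096192e+01 -9.70037504e+01] [ 0.57144886 -0.10286309  0.14608261] [ 179.98684247    0.33049144 -177.88207979]
```

View pics/w3b.png

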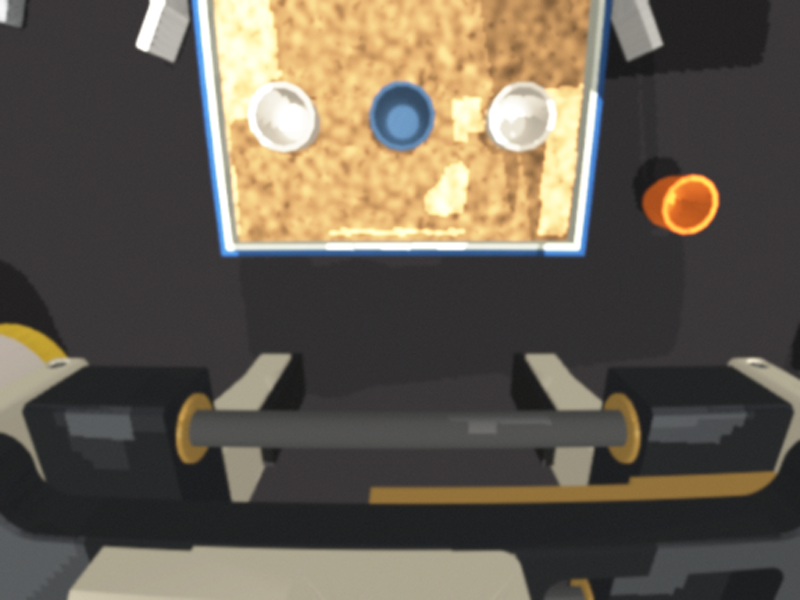

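The view shows the tray square between the ears. The blue rim is centred at (402,116), the whites at (282,117) and (522,116), and the far-lip corners at (223,255) and (585,255).

```bash
python3 - <<'E'
from h import *
import pickle; m=pickle.load(open('mw3.pkl','rb'))
for n,p,h in [('blue',(402,116),.052),('w-',(283,117),.052),('w+',(522,116),.052),('farL',(223,255.5),.037),('farR',(585,255.5),.037)]: print(n,onz(m,((p[0]+.5)*.64-.5,(p[1]+.5)*.64-.5),h))
E
```

```text
blue [ 0.46104129 -0.10993417  0.052     ]
w- [ 0.46337732 -0.17377408  0.052     ]
w+ [ 0.45828448 -0.04564667  0.052     ]
farL [ 0.54376576 -0.21983762  0.037     ]
farR [0.53560518 0.00719055 0.037     ]
```

Emit:
drive_tool([
  [[0.4, 0.2, 0, 0, -0.029], [0.4, 0.4, -0.01, 0, -0.058], [0.4, 0.6, -0.02, 0, -0.087], [0.4, 0.8, -0.026, 0, -0.116], [0.4, 0.92, -0.026, 0, -0.145]],
])

```text
time_s: 15.58
tcp_pos: [0.4574, -0.1103, 0.1415]
eef_rot: [179.9, -0.1, -125.4]
contact_force: [0.9, 0.5, -0.1]
gripper_width: 0.0617
gripper_force: 0.0
```

Emit:
drive_tool([
  [[0.4, 0, 0, 0, -0.029], [0.4, 0, 0, 0, -0.058], [0.4, 0, 0, 0, -0.087], [0.4, 0, 0, 0, -0.105], [0.4, 0, 0, 0, -0.105]],
])

```text
time_s: 16.2
tcp_pos: [0.4587, -0.1102, 0.1417]
eef_rot: [179.9, -0.0, -88.0]
contact_force: [0.0, -0.3, 0.6]
gripper_width: 0.0614
gripper_force: 0.0
```

```bash
python3 - <<'E'
from h import *
s=r.get_state();print(s['tcp_pos'],s['eef_rot'],s['gripper_width'])
a=np.radians(s['eef_rot'][2]);d=np.array([.461,-.110])-s['tcp_pos'][:2]
print('tx,ty',(d@[np.cos(a),np.sin(a)])/.12,(d@[np.sin(a),-np.cos(a)])/.12)
snap("wrist","w4.png")
E
```

```text
[ 0.45873225 -0.1101728   0.14170905] [ 1.79879014e+02 -8.89564487e-04 -8.79671587e+01] 0.06141022913065842
tx,ty -0.0007687304724972486 -0.01893706698223059
```

View pics/w4.png

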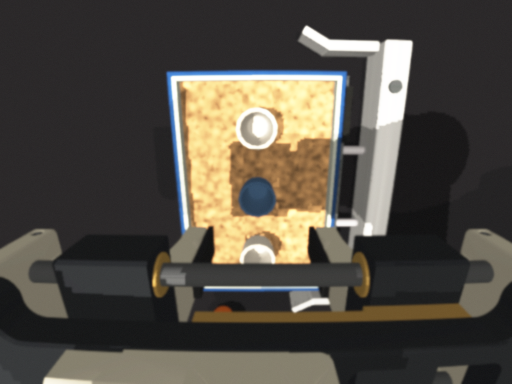

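The blue crucible is at (257,196) and the white at (257,129). The tray's near lip is against the bar on the right. I'll check the blue position numerically from this second viewpoint.

```bash
python3 - <<'E'
from h import *
m=camera_model('wrist');im=capture('wrist')
hsv=cv2.cvtColor(im,cv2.COLOR_RGB2HSV)
mask=cv2.inRange(hsv[165:230,225:295],(98,80,15),(122,255,255));ys,xs=np.where(mask>0)
print(xs.min()+225,xs.max()+225,ys.min()+165,ys.max()+165)
for p in((257,196),((xs.min()+xs.max())/2+225,(ys.min()+ys.max())/2+165)): print(onz(m,p,.05))
print(onz(m,(257,129),.052),[onz(m,p,.037) for p in ((168,73),(347,72))])
E
```

```text
240 274 178 214
[ 0.46097863 -0.11319189  0.05      ]
[ 0.46097863 -0.11319189  0.05      ]
[ 0.46275984 -0.17499495  0.052     ] [array([ 0.54247682, -0.22008639,  0.037     ]), array([ 0.3854118 , -0.22607459,  0.037     ])]
```

Emit:
drive_tool([
  [[0.4, 0.008, -0.019, 0, 0], [0.4, 0.008, -0.019, 0.25, 0], [0.4, 0.008, -0.019, 0.5, 0], [0.4, 0.008, -0.019, 0.65, 0], [0.4, 0.008, -0.019, 0.65, 0]],
])

```text
time_s: 16.92
tcp_pos: [0.461, -0.1112, 0.0636]
eef_rot: [179.8, -0.0, -88.0]
contact_force: [0.7, 0.8, 1.0]
gripper_width: 0.0611
gripper_force: 0.0
```

Emit:
drive_tool([
  [[0.4, 0, 0, 0.07, 0], [0.4, 0, 0, 0.14, 0], [0.4, 0, 0, 0.2, 0], [0.4, 0, 0, 0.2, 0]],
])

```text
time_s: 17.42
tcp_pos: [0.4615, -0.111, 0.0403]
eef_rot: [179.9, -0.0, -87.9]
contact_force: [-0.4, -1.3, 0.3]
gripper_width: 0.0617
gripper_force: 0.0
```

Close gently, at 3 N first. Gripper targets step down.

Emit:
drive_tool([
  [[0.1, 0, 0, 0, 0], [-0.05, 0, 0, 0, 0], [-0.15, 0, 0, 0, 0], [-0.25, 0, 0, 0, 0], [-0.35, 0, 0, 0, 0]],
], squeeze=3)

```text
time_s: 18.05
tcp_pos: [0.462, -0.111, 0.0409]
eef_rot: [-180.0, -0.0, -87.9]
contact_force: [-0.5, 0.1, 1.5]
gripper_width: 0.0352
gripper_force: 3.0
```

Emit:
drive_tool([
  [[-1, 0, 0, 0, 0], [-1, 0, 0, 0, 0], [-1, 0, 0, -0.04, 0], [-1, 0, 0, -0.1, 0], [-1, 0, 0, -0.2, 0]],
], squeeze=8)

```text
time_s: 18.68
tcp_pos: [0.4616, -0.111, 0.0652]
eef_rot: [180.0, -0.0, -87.9]
contact_force: [-0.2, 0.5, -0.1]
gripper_width: 0.0347
gripper_force: 8.0
```

Emit:
drive_tool([
  [[-1, 0, 0, -0.2, 0], [-1, 0, 0, -0.5, 0], [-1, 0, 0, -0.8, 0], [-1, 0, 0, -1, 0], [-1, 0, 0, -1, 0]],
])

```text
time_s: 19.3
tcp_pos: [0.4631, -0.1109, 0.1875]
eef_rot: [-179.7, 0.0, -87.9]
contact_force: [0.2, -0.7, -0.6]
gripper_width: 0.0344
gripper_force: 8.0
```

```bash
python3 - <<'E'
from h import *
s=r.get_state();print(s['tcp_pos'],s['eef_rot'],s['gripper_width'])
_,a=snap("wrist","w5.png");_,b=snap("scene","s5.png")
m,c=snap("side","d5.png")
z=np.hstack([cv2.resize(a,(400,300)),cv2.resize(b[60:260,120:387],(400,300))])
cv2.imwrite('pics/p5.png',z[:,:,::-1])
# balance pan: bright grey ellipse fits
E
```

```text
[ 0.46307462 -0.11091728  0.18752925] [-1.79714775e+02  1.97010882e-02 -8.78882434e+01] 0.03438324087628204
```

View pics/p5.png

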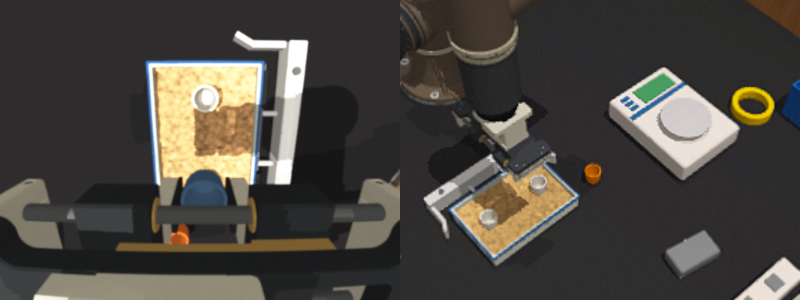

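Emit:
drive_tool([
  [[-1, -0.2, -0.05, 0, 0], [-1, -0.5, -0.12, 0, 0], [-1, -0.8, -0.2, 0, 0], [-1, -1, -0.25, 0, 0]],
])

```text
time_s: 19.95
tcp_pos: [0.4872, 0.0112, 0.1838]
eef_rot: [179.9, -0.0, -87.9]
contact_force: [-0.1, 0.5, 0.2]
gripper_width: 0.0351
gripper_force: 8.0
```

Emit:
drive_tool([
  [[-1, -0.3, -0.08, 0, 0], [-1, -0.6, -0.16, 0, 0], [-1, -0.9, -0.22, 0, 0], [-1, -1, -0.25, 0, 0]],
])

```text
time_s: 20.45
tcp_pos: [0.5128, 0.1324, 0.1836]
eef_rot: [179.9, -0.1, -87.8]
contact_force: [-0.2, -0.3, -0.6]
gripper_width: 0.0346
gripper_force: 8.0
```

Emit:
drive_tool([
  [[-1, -0.3, -0.08, 0, 0], [-1, -0.6, -0.16, 0, 0], [-1, -0.85, -0.22, 0, 0], [-1, -1, -0.25, 0, 0], [-1, -1, -0.25, 0, 0]],
])

```text
time_s: 21.08
tcp_pos: [0.5386, 0.2527, 0.1842]
eef_rot: [180.0, -0.0, -87.8]
contact_force: [-0.5, -0.2, -0.1]
gripper_width: 0.0346
gripper_force: 8.0
```

```bash
python3 - <<'E'
from h import *
import pickle
s=r.get_state();print(s['tcp_pos'],s['eef_rot'],s['gripper_width'])
m,im=snap("wrist","w6.png");pickle.dump(m,open('mw6.pkl','wb'))
cv2.imwrite('pics/w6b.png',cv2.resize(im[:,:,::-1],(800,600),interpolation=cv2.INTER_CUBIC))
E
```

```text
[0.53860381 0.25274792 0.18419551] [ 1.79955200e+02 -3.68775771e-02 -8.78486282e+01] 0.034632747071110276
```

View pics/w6b.png

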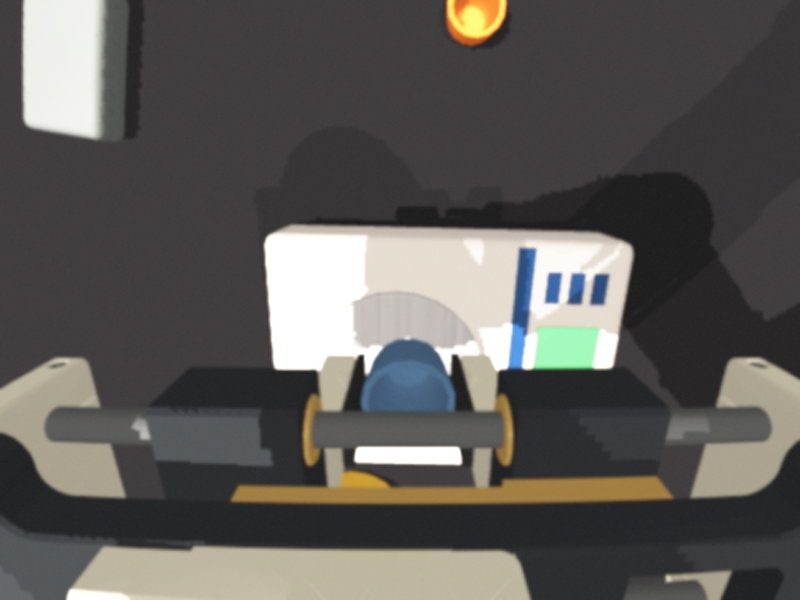

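The view shows the crucible held at (408,380) and the pan's arc through about (370,296), (405,291), (440,302), (460,317) and (478,345). I'll fit a circle to it.

```bash
python3 - <<'E'
from h import *
import pickle
from scipy.optimize import least_squares
m=pickle.load(open('mw6.pkl','rb'))
P=np.array([onz(m,((x+.5)*.64-.5,(y+.5)*.64-.5),.081)[:2] for x,y in[(370,296),(405,291),(440,302),(460,317),(478,345)]])
q=least_squares(lambda c:np.hypot(*(P-c).T)-.058,[.54,.30]);print('wrist',q.x,q.fun*1e3)
# housing edge in scene & side: refined pan via model overlay
m0=pickle.load(open('m0.pkl','rb'))
for n,f,c0 in(("scene","pics/scene0.png",(.541,.304)),("side","pics/side0.png",(.541,.304))):
    g=cv2.GaussianBlur(cv2.cvtColor(cv2.imread(f),cv2.COLOR_BGR2GRAY).astype(np.float32),(0,0),.7)
    th=np.linspace(0,2*np.pi,120)
    best=[]
    for dx in np.arange(-.015,.0151,.001):
        for dy in np.arange(-.015,.0151,.001):
            def s(rr):
                X=np.c_[c0[0]+dx+rr*np.cos(th),c0[1]+dy+rr*np.sin(th),0*th+.081]
                u=proj(m0[n],X).astype(np.float32);return cv2.remap(g,u[:,:1],u[:,1:],1).ravel()
            best.append((np.mean(np.clip(s(.061)-s(.055),-20,20)),c0[0]+dx,c0[1]+dy))
    best.sort(reverse=True);print(n,best[:4])
E
```

```text
wrist [0.5429377  0.30166344] [-0.67286878  0.60876827  0.23126333 -0.03863874 -0.35906649]
scene [(np.float32(13.762307), np.float64(0.55), np.float64(0.295)), (np.float32(13.71147), np.float64(0.55), np.float64(0.294)), (np.float32(13.655469), np.float64(0.549), np.float64(0.295)), (np.float32(13.526028), np.float64(0.549), np.float64(0.294))]
side [(np.float32(9.715598), np.float64(0.536), np.float64(0.319)), (np.float32(9.689261), np.float64(0.537), np.float64(0.319)), (np.float32(9.653754), np.float64(0.535), np.float64(0.319)), (np.float32(9.614334), np.float64(0.537), np.float64(0.318))]
```

Emit:
drive_tool([
  [[-1, -0.2, -0.02, 0, 0], [-1, -0.41, -0.044, 0, 0], [-1, -0.41, -0.044, 0.2, 0], [-1, -0.41, -0.044, 0.4, 0], [-1, -0.41, -0.044, 0.5, 0]],
])

```text
time_s: 21.75
tcp_pos: [0.5417, 0.3019, 0.1234]
eef_rot: [179.9, -0.1, -87.9]
contact_force: [-1.0, -0.4, -1.2]
gripper_width: 0.0346
gripper_force: 8.0
```

Emit:
drive_tool([
  [[-1, 0, 0, 0.04, 0], [-1, 0, 0, 0.07, 0], [-1, 0, 0, 0.08, 0], [-1, 0, 0, 0.08, 0], [-1, 0, 0, 0.08, 0]],
])

```text
time_s: 22.38
tcp_pos: [0.5423, 0.3015, 0.1156]
eef_rot: [-180.0, 0.0, -87.9]
contact_force: [0.9, 0.5, -0.3]
gripper_width: 0.0351
gripper_force: 8.0
```

```bash
python3 - <<'E'
from h import *
s=r.get_state();print(s['tcp_pos'],s['contact_force'],s['gripper_width'])
m,im=snap("side","d7.png")
hsv=cv2.cvtColor(im,cv2.COLOR_RGB2HSV)
u=proj(m,[s['tcp_pos']])[0].astype(int);print('tcp px',u, 'foot exp',proj(m,[[s['tcp_pos'][0],s['tcp_pos'][1],s['tcp_pos'][2]-.0245]]),'pan c',proj(m,[[.542,.302,.081]]))
cv2.imwrite('pics/d7z.png',cv2.resize(im[u[1]-40:u[1]+50,u[0]-60:u[0]+60],(800,600),interpolation=cv2.INTER_CUBIC)[:,:,::-1])
E
```

```text
[0.54233385 0.30151401 0.11562782] [ 0.93673674  0.50372668 -0.2821863 ] 0.0351008051623085
tcp px [229 238] foot exp [[229.372691   245.75533844]] pan c [[229.5800598 248.7840834]]
```

View pics/d7z.png

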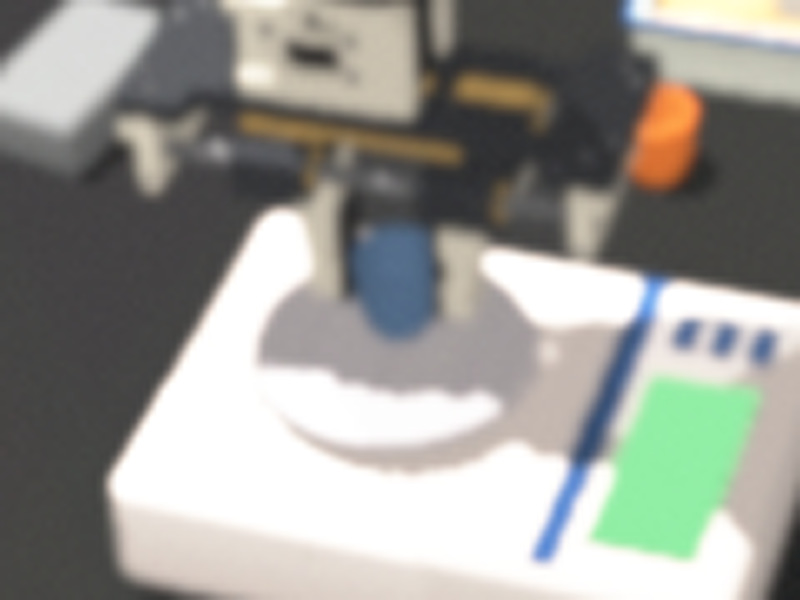

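The side view shows the crucible upright over the pan, with its foot at (400,338) and the pan's centre at about (399,355) in the crop. I'll shift about 2.5 mm toward +y and lower slowly.

Emit:
drive_tool([
  [[-1, -0.02, 0, 0.02, 0], [-1, -0.02, 0, 0.04, 0], [-1, -0.02, 0, 0.06, 0], [-1, -0.02, 0, 0.06, 0], [-1, -0.02, 0, 0.06, 0]],
])

```text
time_s: 23.05
tcp_pos: [0.5421, 0.3038, 0.1079]
eef_rot: [180.0, -0.0, -87.9]
contact_force: [0.3, 0.3, -0.2]
gripper_width: 0.0348
gripper_force: 8.0
```

Emit:
drive_tool([
  [[-1, 0, 0, 0.008, 0], [-1, 0, 0, 0.012, 0], [-1, 0, 0, 0.012, 0], [-1, 0, 0, 0.012, 0]],
])

```text
time_s: 23.55
tcp_pos: [0.5421, 0.3038, 0.1066]
eef_rot: [-180.0, 0.0, -87.9]
contact_force: [0.6, 0.6, 0.2]
gripper_width: 0.0348
gripper_force: 8.0
```

Emit:
drive_tool([
  [[-1, 0, 0, 0.006, 0], [-1, 0, 0, 0.009, 0], [-1, 0, 0, 0.009, 0], [-1, 0, 0, 0.009, 0]],
])

```text
time_s: 24.05
tcp_pos: [0.5421, 0.3039, 0.1059]
eef_rot: [-180.0, 0.0, -87.9]
contact_force: [-2.8, -0.3, 5.6]
gripper_width: 0.0349
gripper_force: 8.0
```

Emit:
drive_tool([
  [[-1, 0, 0, 0.004, 0], [-1, 0, 0, 0.006, 0], [-1, 0, 0, 0.006, 0], [-1, 0, 0, 0.006, 0]],
])

```text
time_s: 24.55
tcp_pos: [0.5422, 0.3039, 0.1059]
eef_rot: [-180.0, 0.0, -87.9]
contact_force: [-4.5, -1.4, 9.8]
gripper_width: 0.0346
gripper_force: 8.0
```

Emit:
drive_tool([
  [[-1, 0, 0, -0.005, 0], [-1, 0, 0, -0.01, 0], [-1, 0, 0, -0.01, 0]],
])

```text
time_s: 24.92
tcp_pos: [0.5421, 0.3039, 0.1059]
eef_rot: [-180.0, 0.0, -87.9]
contact_force: [-0.9, -0.8, 3.2]
gripper_width: 0.0344
gripper_force: 8.0
```

Emit:
drive_tool([
  [[-1, 0, 0, -0.003, 0], [-0.1, 0, 0, -0.003, 0], [0, 0, 0, -0.003, 0], [0.15, 0, 0, -0.003, 0], [0.3, 0, 0, -0.003, 0]],
], squeeze=3)

```text
time_s: 25.55
tcp_pos: [0.5421, 0.3038, 0.1063]
eef_rot: [180.0, -0.0, -87.9]
contact_force: [0.1, 0.3, -0.4]
gripper_width: 0.0545
gripper_force: 0.0
```

Emit:
drive_tool([
  [[0.4, 0, 0, 0, 0], [0.4, 0, 0, -0.1, 0], [0.4, 0, 0, -0.3, 0], [0.4, 0, 0, -0.6, 0], [0.4, 0, 0, -1, 0]],
])

```text
time_s: 26.18
tcp_pos: [0.5417, 0.3034, 0.2275]
eef_rot: [179.9, -0.1, -87.9]
contact_force: [0.5, -0.1, 1.3]
gripper_width: 0.0616
gripper_force: 0.0
```

Emit:
drive_tool([
  [[0.4, -0.2, 0, -0.1, 0], [0.4, -0.6, 0, -0.2, 0], [0.4, -0.6, 0, -0.2, 0]],
])

```text
time_s: 26.55
tcp_pos: [0.5396, 0.3785, 0.252]
eef_rot: [-179.9, 0.1, -87.8]
contact_force: [0.0, -1.0, -0.9]
gripper_width: 0.0617
gripper_force: 0.0
```

```bash
python3 - <<'E'
from h import *
s=r.get_state();print(s['tcp_pos'],s['contact_force'],s['gripper_width'])
m,a=snap("side","d8.png");m2,b=snap("scene","s8.png")
z=np.hstack([cv2.resize(a[140:310,170:325],(365,400),interpolation=2),cv2.resize(b[95:265,130:315],(435,400),interpolation=2)])
cv2.imwrite('pics/p8.png',z[:,:,::-1])
E
```

```text
[0.53958189 0.37853634 0.25198423] [ 0.04502317 -0.96918921 -0.85043163] 0.06170360915517063
```

View pics/p8.png

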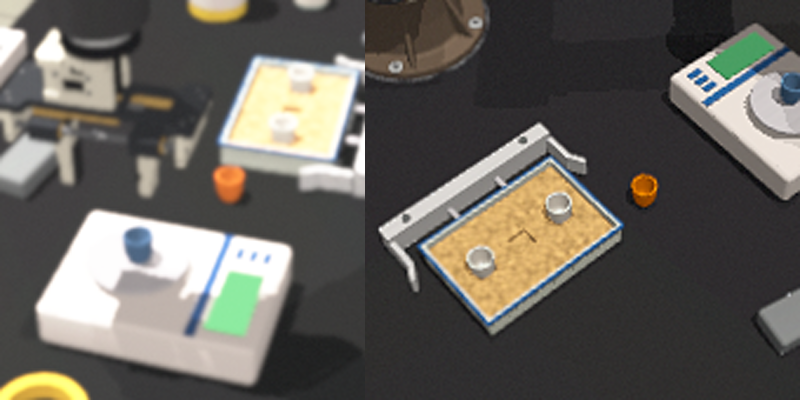

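```bash
python3 -c "
from h import *
print(job.close_job())"
```

```text
the job is handed in; nothing more can be done
None
```

I pressed the tray home against both pads at about 8 N (wrist force less sliding friction) and stood the blue crucible near the middle of the pan; the last pictures show the tray still at the fence with both white crucibles in it. I handed the job in at about 27 s with no verdict returned; I viewed 11 pictures, one over the limit of 10.

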